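Raise a bench magnifier to its next snap-button hole

TASK

The bench magnifier's lens hangs too low over the dissecting pan to work under it. Squeeze in the snap button on its column and slide the tube up until the button snaps out through the tube's other, lower hole, then let go so that the tube hangs on the button. Stop pulling as soon as you feel it catch: the light stand must stay flat on the bench where it is, neither lifted nor dragged; and leave the pan, the jar and the slide box alone.

Things in the scene. Friction and masses are not known exactly. Their poses are not given: they have to be found in the camera images.
- foot (a point): Stand: cream foot plate 150x150x8 mm, loose on the bench, stand about 1.5 kg, with a fixed upright 24 mm square post, top at 225 mm. Point on the bench on the post's axis (plate reaches 75 mm each way in x, -55 to +95 in y). z up along the post, x to the side where the snap button comes out, -y to the side where the boom reaches.
- tube_grip (a point): Square aluminium tube, 32 mm outside, wall 3 mm, 162 mm long, sliding on the post with 1 mm play each side; 0.27 to 0.42 kg with boom and lens. Point on its axis at its upper hole (12 mm), 37 mm below the cap's top; moves with the tube; axes as the foot's. At the start 204 mm up, level with the button (1 mm), which stands out through this hole.
- tube_low (a point): Point on the tube's axis 60 mm below the tube_grip point. The +x face has two 12 mm holes, one below the other: raising the tube brings the lower one to the button. It lies 38 to 64 mm below the upper hole (makes differ; the readings do not tell). Keep the jaws off it: their tips at most 28 mm below the upper hole.
- button_tip (a point): Middle of the outer end of the steel snap button when it is out: 10 mm thick, blunt cone end, 205 mm above the bench, 20 mm from the post's axis on the foot's +x side, 4 mm (+-1) proud of the tube. The point is fixed to the post and does not follow the button in; spring 3 to 5 N. A flat jaw squeezing the tube over it presses it flush.
- stand: Foot, post and button as one; same place and axes as the foot point. Feel: with the button squeezed flush, some 5 to 8 N of pull beyond the tube's weight drive its cone under the wall within 8 mm; then the tube slides with hardly more than its weight (it sinks if let go). At the next hole the cone first pushes it up (to 7 N, 3 mm), then the button is out and stops it dead; 15 N more lift the stand.
- lens (a point): Centre of the round lens, 122 mm across, 14 mm thick, on a boom to the -y side, 150 mm from the tube's axis; 109 mm below the tube_grip point. The boom's black collar on the tube is 44 mm wide, 26 mm high, at the same height. Moves with the tube.
- pan: Bystander: steel dissecting pan 200 x 140 x 35 mm with two halves of a plastic brain, on the bench beneath the lens. Origin at the centre of its underside. Leave it where it is.
- jar: Bystander: whitish specimen jar with lid, 84 mm across, 95 mm high, beside the magnifier. Origin at the centre of its underside. Leave it where it is.
- slidebox: Bystander: flat dark box for microscope slides, 95 x 80 x 30 mm. Origin at the centre of its underside. Leave it where it is.
Not all that is in view belongs to the job. Leave any pink look-alike of the stand alone.

How it is judged:
On the way:
1. the button is squeezed in and the tube slid up off its upper hole, held in the gripper (z of tube_grip in the frame of foot above 0.216 m and contact force between the fingers and tube above 2 N), for 0.1 s.
At the end, for the whole second after the job is handed in: The tube hangs still and released on the button in its lower hole, 36 to 66 mm higher on the post than at the start (unlatched it would sink back); the foot stands flat on the bench (within 1.5 mm and 0.02 rad) (z of tube_grip in the frame of foot between 0.24 and 0.27 m and linear speed of tube below 0.02 m/s and height (world z) of foot below 0.0015 m and angle between foot's own z axis and vertical below 0.02 rad); the robot touches nothing.
It fails at once if the stand's foot is lifted off the bench by more than 1.5 mm (height (world z) of foot above 0.0015 m).
It fails at once if the stand is tipped by more than 0.05 rad (angle between foot's own z axis and vertical above 0.05 rad).
It fails at once if the stand is dragged more than 25 mm (distance of foot from where it was at the start of the episode above 0.025 m).
It fails at once if the pan, the jar or the slide box is moved more than 20 mm (distance of any of pan, jar, slidebox from where it was at the start of the episode above 0.02 m).
It also fails if it takes over 42 s, if anything falls off the work surface, if the arm or the gripper's body presses on something with over 40 N, if the wrist force passes 120 N, or if a joint passes its speed limit or range.

ROBOT

A 6-joint arm with a two-finger parallel gripper is mounted at the origin on the work surface. World frame = base frame: x ahead of the robot, y to its left, z up, the work surface at z = 0. Lengths are in m, angles in rad, forces in N, time in s.
With the tool pointing down it reaches from about 0.35 to 0.85 m from the base axis. Payload 8.1 kg.
Tool frame: the origin (TCP) lies at the very end of the fingers, on their centre line; the grasp point (between the pads) lies 19 mm behind it; z points along the fingers, y is the line along which they close (so a half turn about z gives the same grasp; the last joint's range is limited). The gripper opens to 85 mm and grips with 20 to 120 N. Pads are 22 mm wide; open, the fingers measure 114 mm over their backs; the gripper's body (76 mm by 85 mm) begins 54 mm behind the grasp point. The pads swing forward as they close: fully open they stand 13 mm farther back than shut.
Start: joints at [1.032, 0.13, 1.488, -0, 1.523, -0.085], TCP at [0.263, 0.539, 0.231] pointing down, gripper open.
Joint ranges: [-2.96, 2.96], [-0.89, 2.26], [0.02, 2.5], [-1.34, 4.48], [0, 2.73], [-2.66, 2.66]. Speed limits (rad/s): [2.39, 2.39, 2.79, 3.14, 3.14, 3.14].

INTERFACE

Orientations are given as a unit quaternion [w, x, y, z].
In Python, from cell import robot gives the robot as it stands.
- The arm moves only by the shell command python3 -m pendant 'ROWS' [FORCE]. ROWS is JSON, a list of rows, each an object of numbers: "grip": the closure in counts, from 0 (fully open) to 255 (shut); "dx", "dy", "dz": the shift along the tool's x, y, z in cm; "wx", "wy", "wz": the turn, a rotation vector about the tool's x, y, z in degrees. In form: [{"grip": .., "dx": .., "dy": .., "dz": .., "wx": .., "wy": .., "wz": ..}, ...]. A call has 1 to 5 rows; each row is the pose to reach, as a shift and turn from the pose commanded when the call began, along the tool's axes at that moment; what a row does not reach only later rows make up. A row lasts 1/12 s, in which the tool goes at most 41.7 mm and 7.16 degrees, less where a joint would pass 70% of its speed; a pose out of reach is approached as far as the arm can. A call with a gripper value outside its range is refused whole. The fingers move at their own pace and stop on an object; FORCE is the grip in N (left out, the last holds). Time passes only in rows, so rows that repeat a pose let the fingers close. It gives the time, the measured TCP pose, the force, the opening and the grip force at its end, in the units of the state.
- robot.get_state(): the state, without advancing time (a new reading comes with each control period).
- robot.snapshot(name): name is "side" or "top"; returns a dict with "color" (400x640x3 uint8, red, green, blue), "z_map" (400x640 float32, m along the optical axis (not along the pixel's ray), 0 where there is no reading), "fov_y" (degrees; the focal length in pixels is half the picture's height over the tangent of half this angle, whatever the lens; pixels are square), "cx", "cy" (the principal point, pixels), "distortion" ([k1, k2, p1, p2, k3] as OpenCV has them; the pictures are not rectified), "T" (4x4, takes a point from camera to world coordinates). Camera axes: x right, y up, looking along -z (the intrinsics and any distortion apply to the point x, -y, -z); pixel columns grow to the right and rows downward; lengths in m; the calibration is good to about 2 mm. A picture is of the moment at which its call begins.
- robot.job_done(): hands the job in; it is judged then, once.
The state is a dict: "time_s": time; "q": joint angles; "joint_velocities": joint speeds; "tau": joint torques, N m; "tool_pos": TCP position; "tcp_rot": TCP orientation; "force": force on the tool from outside, world axes, zero at the start; "torque": the same for the moment, N m; "opening": finger opening in m; "finger_force": force on a finger pad.
Only numpy, scipy, OpenCV 4.12 (cv2) and the standard library are available. Lean on these libraries where they do the work, as an engineer would, in place of code of your own. Each camera call takes 0.05 s, during which the arm holds its last target. There are 200 camera calls.

## Working session

There is one attempt and no reset: what is moved stays moved. The work goes in short steps, Python scripts to look and compute and a shell command to move; the robot and the scene stay as the last step left them, time stands still between calls to the robot, and variables do not carry over. Pictures are saved under pics/ and viewed, at most 10 in all, crops included, and the job is handed in when it is done.

```bash
mkdir -p pics; ls; cat > h.py <<'E'
import numpy as np, cv2
from cell import robot
def snap(n):
    s=robot.snapshot(n); np.savez(f'{n}.npz',**{k:np.array(v) for k,v in s.items()}); return s
def load(n): return dict(np.load(f'{n}.npz'))
def K(s):
    f=200/np.tan(np.radians(float(s['fov_y']))/2)
    return np.array([[f,0,float(s['cx'])],[0,f,float(s['cy'])],[0,0,1]])
def norm(s,uv):
    return cv2.undistortPoints(np.array(uv,float).reshape(-1,1,2),K(s),np.array(s['distortion'],float)).reshape(-1,2)
def pts(s,uv):  # depth
    n=norm(s,uv); uv=np.array(uv).reshape(-1,2).astype(int); z=s['z_map'][uv[:,1],uv[:,0]]
    c=np.c_[n[:,0]*z,-n[:,1]*z,-z]; T=s['T']; return c@T[:3,:3].T+T[:3,3]
def ray(s,uv,h):
    n=norm(s,uv); T=s['T']; d=np.c_[n[:,0],-n[:,1],-np.ones(len(n))]@T[:3,:3].T; o=T[:3,3]
    return o+d*((h-o[2])/d[:,2])[:,None]
E
python3 - <<'E'
from h import *
for n in('side','top'):
    s=snap(n); cv2.imwrite(f'pics/{n}0.png',s['color'][:,:,::-1]); print(n,np.round(s['T'],3).tolist(),s['fov_y'],s['cx'],s['cy'],s['distortion'],(s['z_map']>0).mean())
print(robot.get_state())
E
```

```text
pics
side [[0.999, 0.026, -0.044, 0.459], [-0.05, 0.704, -0.709, -0.677], [0.012, 0.71, 0.704, 0.964], [0.0, 0.0, 0.0, 1.0]] 48.039555388933074 324.02632331112125 201.93577346073297 [-0.12057133  0.          0.          0.          0.        ] 0.9960234375
top [[0.022, 0.998, -0.061, 0.456], [-1.0, 0.022, 0.005, 0.173], [0.007, 0.061, 0.998, 1.121], [0.0, 0.0, 0.0, 1.0]] 48.21989437984557 327.4494219467982 197.54599565195628 [-0.00724913  0.          0.          0.          0.        ] 0.99583203125
{'time_s': 0.1, 'q': array([ 1.03160061e+00,  1.31095582e-01,  1.48919409e+00, -7.93565194e-06,
        1.52299812e+00, -8.53674367e-02]), 'joint_velocities': array([ 0.00036312, -0.00046137, -0.00119675,  0.00076248, -0.00016077,
        0.00109066]), 'tau': array([ 2.08563491e-03, -5.70944810e+01, -5.01946306e+01,  1.68260090e-05,
        7.76796544e-03,  2.60885116e-05]), 'tool_pos': array([0.26275065, 0.53884772, 0.23033037]), 'tcp_rot': array([-2.56628148e-04,  2.24971576e-01,  9.74364958e-01, -8.07795282e-04]), 'force': array([-0.04327583, -0.49583703, -0.49676554]), 'torque': array([-0.0116687 ,  0.03113046,  0.03143661]), 'finger_force': 0.0, 'opening': 0.08524933386700621}
```

View pics/side0.png

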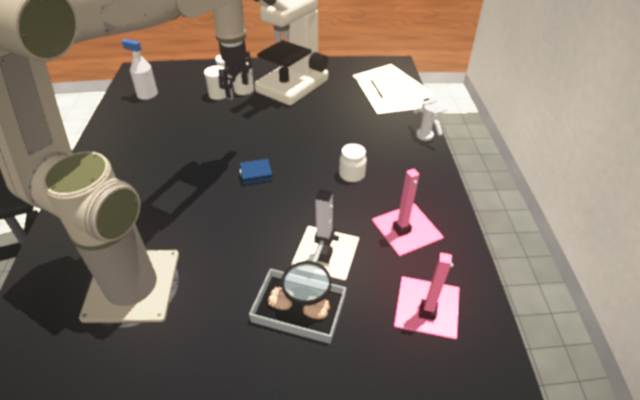

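View pics/top0.png

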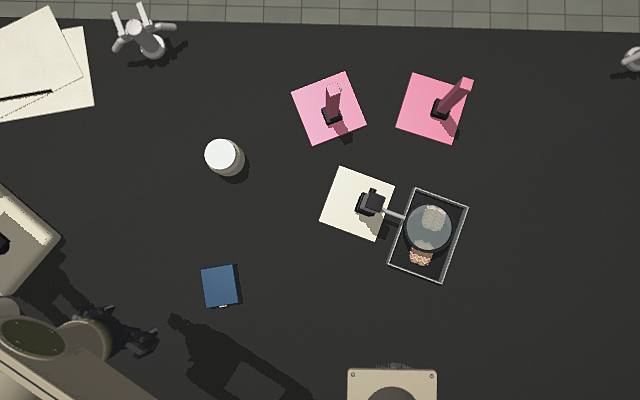

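Side view: the cream stand with the grey tube is at (324,215), its foot at (327,253), the lens at (307,282) and the pan at (299,305). Pink look-alikes are at (405,200) and (437,285), the jar at (352,163), the slide box at (255,170). Top view: the cream foot is at (357,203), the black cap at (372,200), the boom runs to the lens at (429,228), and the pinks are at (329,108) and (433,108). Only the cream foot with the grey tube fits the description, so I choose that one. Next I measure it.

```bash
cat > m.py <<'E'
from h import *
s=load('top'); c=s['color'].astype(int)
hsv=cv2.cvtColor(s['color'],cv2.COLOR_RGB2HSV)
m=((c.min(2)>150)&(c[...,0]-c[...,2]>8)&(c[...,0]-c[...,2]<60)).astype(np.uint8)
m[:150]=0;m[255:]=0;m[:,:300]=0;m[:,400:]=0
pp=cv2.findContours(m,0,2)[0]; cn=max(pp,key=cv2.contourArea)
r=cv2.boxPoints(cv2.minAreaRect(cn)); P=ray(s,r,0.008); print('foot px',r.round(1).tolist()); print(P.round(4))
print('sides',np.linalg.norm(P-np.roll(P,1,0),axis=1).round(4))
# edges of plate: direction angles
e=P[1]-P[0]; print('edge ang',np.degrees(np.arctan2(e[1],e[0])))
# points by depth: high region
v,u=np.mgrid[150:290,320:480]; uv=np.c_[u.ravel(),v.ravel()]; W=pts(s,uv)
t=W[(W[:,2]>0.232)&(W[:,2]<0.255)]; tu=uv[(W[:,2]>0.232)&(W[:,2]<0.255)]
print('cap n',len(t),t.mean(0),t.min(0),t.max(0),tu.mean(0)); rr=cv2.minAreaRect((t[:,:2]*1000).astype(np.float32)); print(rr)
b=(W[:,2]>0.19)&(W[:,2]<0.225); print('btn',uv[b].tolist()[:20],W[b].round(3).tolist()[:20])
l=W[(W[:,2]>0.085)&(W[:,2]<0.115)]; lu=uv[(W[:,2]>0.085)&(W[:,2]<0.115)]; print('lens',len(l),l.mean(0),lu.mean(0),np.median(l[:,2]))
s2=load('side');v,u=np.mgrid[180:260,300:350]; uv=np.c_[u.ravel(),v.ravel()]; W=pts(s2,uv)
k=(W[:,2]>0.12)&(W[:,2]<0.26)&(abs(W[:,1]-t[:,1].mean())<.05)&(abs(W[:,0]-t[:,0].mean())<.05); print('side tube',W[k].min(0),W[k].max(0)); k2=k&(W[:,2]>.235);print('cap side',W[k2].mean(0),k2.sum())
a=cv2.resize(s['color'][150:290,310:480,::-1],None,fx=4,fy=4,interpolation=2)
bq=cv2.resize(s2['color'][175:275,285:365,::-1],None,fx=5,fy=5.6,interpolation=2)[:560,:]
cv2.imwrite('pics/crop.png',a); cv2.imwrite('pics/crops.png',bq)
E
python3 m.py
```

```text
foot px [[318.3999938964844, 220.39999389648438], [339.20001220703125, 164.89999389648438], [394.8999938964844, 185.8000030517578], [374.1000061035156, 241.3000030517578]]
[[ 0.4675  0.1886  0.008 ]
 [ 0.6075  0.1397  0.008 ]
 [ 0.558  -0.001   0.008 ]
 [ 0.4187  0.049   0.008 ]]
sides [0.148  0.1483 0.1491 0.148 ]
edge ang -19.251630838635972
cap n 278 [0.50460294 0.07469584 0.24149142] [0.48436166 0.05484649 0.23699558] [0.52351461 0.094065   0.24628552] [374.90647482 201.61510791]
((504.752197265625, 74.45824432373047), (32.94327926635742, 33.22048568725586), 71.27433776855469)
btn [[369, 192], [368, 193], [376, 193], [367, 194], [368, 194], [367, 195], [368, 195], [367, 196], [366, 197], [367, 197], [366, 198], [367, 198], [366, 199], [365, 200], [366, 200], [365, 201], [365, 202], [364, 203], [365, 203], [364, 204]] [[0.525, 0.085, 0.221], [0.524, 0.085, 0.206], [0.524, 0.069, 0.207], [0.523, 0.086, 0.19], [0.521, 0.086, 0.214], [0.52, 0.087, 0.199], [0.519, 0.087, 0.222], [0.518, 0.087, 0.208], [0.516, 0.088, 0.192], [0.515, 0.088, 0.214], [0.514, 0.088, 0.199], [0.512, 0.089, 0.225], [0.511, 0.09, 0.212], [0.51, 0.09, 0.194], [0.509, 0.09, 0.219], [0.507, 0.091, 0.208], [0.505, 0.092, 0.212], [0.503, 0.093, 0.2], [0.502, 0.092, 0.222], [0.501, 0.093, 0.206]]
lens 2353 [ 0.46203553 -0.05273703  0.09712505] [423.04037399 224.68933277] 0.09640484694364981
side tube [0.48600594 0.05325238 0.12003717] [0.527247   0.09441637 0.24635349]
cap side [0.50555673 0.072334   0.24185955] 165
```

View pics/crop.png

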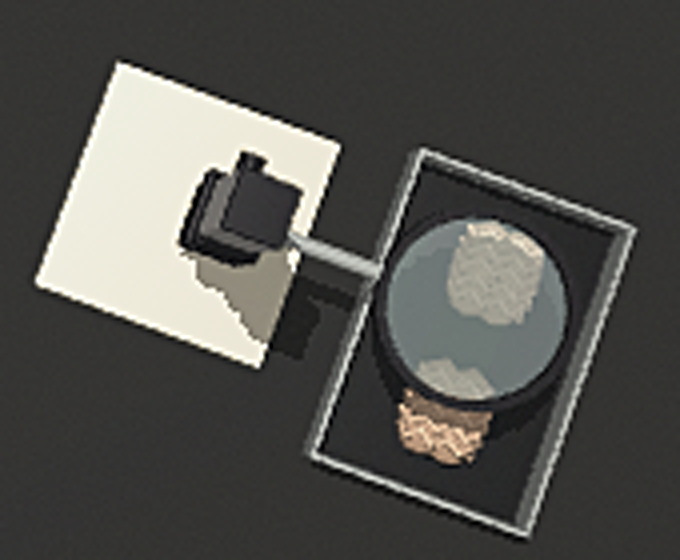

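The crop confirms the choice: cream foot, black cap at crop (262,210), button stub at (250,160) on the far side, boom going right to the lens. Axis by cap is (0.505,0.0745), by plate (0.506,0.075), and foot x points along about -19.4°. Heights and sizes agree with those given.

```bash
cat > d.py <<'E'
import sys; from h import *
from scipy.spatial.transform import Rotation as R
def delta(x,y,z,yaw=-19.4):
    st=robot.get_state(); q=st['tcp_rot']; A=R.from_quat([q[1],q[2],q[3],q[0]])
    a=np.radians(yaw); ty=[np.cos(a),np.sin(a),0]; tz=[0,0,-1]; B=R.from_matrix(np.c_[np.cross(ty,tz),ty,tz])
    print('d cm',(A.inv().apply(np.array([x,y,z])-st['tool_pos'])*100).round(2),'w deg',np.degrees((A.inv()*B).as_rotvec()).round(2),'t',st['time_s'],'F',st['force'].round(2),'pos',st['tool_pos'].round(4),'op',st['opening'])
delta(*map(float,sys.argv[1:]))
E
python3 d.py 0.505 0.0745 0.32
python3 -m pendant '[{"grip":0,"dz":-4},{"grip":0,"dz":-9},{"grip":0,"dx":-42.1,"dy":-31.1,"dz":-9,"wz":83.4},{"grip":0,"dx":-42.1,"dy":-31.1,"dz":-9,"wz":83.4},{"grip":0,"dx":-42.1,"dy":-31.1,"dz":-9,"wz":83.4}]' 25
python3 d.py 0.505 0.0745 0.32
```

```text
d cm [-42.13 -31.13  -8.92] w deg [-8.00e-02  6.00e-02  8.34e+01] t 0.1 F [-0.04 -0.5  -0.5 ] pos [0.2628 0.5388 0.2303] op 0.08524933386700621
d cm [-42.13 -31.13  -8.92] w deg [-8.00e-02  6.00e-02  8.34e+01] t 0.1 F [-0.04 -0.5  -0.5 ] pos [0.2628 0.5388 0.2303] op 0.08524933386700621invalid input at $[0]: expected keys grip, dx, dy, dz, wx, wy, wz
```

All keys are needed.

```bash

python3 -m pendant '[{"grip":0,"dx":0,"dy":0,"dz":-4,"wx":0,"wy":0,"wz":0},{"grip":0,"dx":0,"dy":0,"dz":-9,"wx":0,"wy":0,"wz":0},{"grip":0,"dx":-42.1,"dy":-31.1,"dz":-9,"wx":0,"wy":0,"wz":83.4},{"grip":0,"dx":-42.1,"dy":-31.1,"dz":-9,"wx":0,"wy":0,"wz":83.4},{"grip":0,"dx":-42.1,"dy":-31.1,"dz":-9,"wx":0,"wy":0,"wz":83.4}]' 25
python3 d.py 0.505 0.0745 0.32
```

```text
time_s: 0.52
tool_pos: [0.3211, 0.4278, 0.3156]
tcp_rot: [0.0, 0.405, 0.915, 0.001]
force: [1.0, -0.6, 0.0]
opening: 0.0856
finger_force: 0.0
d cm [-38.51 -10.16  -0.45] w deg [ 6.000e-02 -3.000e-02  6.168e+01] t 0.5167 F [ 0.99 -0.58  0.03] pos [0.3211 0.4278 0.3156] op 0.08562334533734682
```

```bash

python3 -m pendant '[{"grip":0,"dx":-38.5,"dy":-10.2,"dz":-0.5,"wx":0,"wy":0,"wz":61.7},{"grip":0,"dx":-38.5,"dy":-10.2,"dz":-0.5,"wx":0,"wy":0,"wz":61.7},{"grip":0,"dx":-38.5,"dy":-10.2,"dz":-0.5,"wx":0,"wy":0,"wz":61.7},{"grip":0,"dx":-38.5,"dy":-10.2,"dz":-0.5,"wx":0,"wy":0,"wz":61.7},{"grip":0,"dx":-38.5,"dy":-10.2,"dz":-0.5,"wx":0,"wy":0,"wz":61.7}]'
python3 d.py 0.505 0.0745 0.32
```

```text
time_s: 0.93
tool_pos: [0.4178, 0.2421, 0.3173]
tcp_rot: [-0.0, 0.667, 0.745, -0.0]
force: [1.3, 0.5, -0.6]
opening: 0.0857
finger_force: 0.0
d cm [-17.62   6.81  -0.27] w deg [-1.000e-02  1.000e-02  2.577e+01] t 0.9333 F [ 1.29  0.46 -0.58] pos [0.4178 0.2421 0.3173] op 0.08567107467251028
```

```bash

python3 -m pendant '[{"grip":0,"dx":-17.6,"dy":6.8,"dz":-0.2,"wx":0,"wy":0,"wz":25.8},{"grip":0,"dx":-17.6,"dy":6.8,"dz":-0.2,"wx":0,"wy":0,"wz":25.8},{"grip":0,"dx":-17.6,"dy":6.8,"dz":-0.2,"wx":0,"wy":0,"wz":25.8},{"grip":0,"dx":-17.6,"dy":6.8,"dz":-0.2,"wx":0,"wy":0,"wz":25.8},{"grip":0,"dx":-17.6,"dy":6.8,"dz":-0.2,"wx":0,"wy":0,"wz":25.8}]'
python3 -m pendant '[{"grip":0,"dx":0,"dy":0,"dz":0,"wx":0,"wy":0,"wz":0},{"grip":0,"dx":0,"dy":0,"dz":0,"wx":0,"wy":0,"wz":0},{"grip":0,"dx":0,"dy":0,"dz":0,"wx":0,"wy":0,"wz":0}]'
python3 d.py 0.505 0.0745 0.32
```

```text
time_s: 1.35
tool_pos: [0.5067, 0.0731, 0.319]
tcp_rot: [0.0, 0.817, 0.577, -0.001]
force: [-0.4, 0.5, -0.0]
opening: 0.0853
finger_force: 0.0
time_s: 1.6
tool_pos: [0.5053, 0.0775, 0.3191]
tcp_rot: [-0.0, 0.815, 0.58, -0.0]
force: [0.6, 1.1, 0.1]
opening: 0.0857
finger_force: 0.0
d cm [-0.29  0.07 -0.09] w deg [-0.06 -0.    0.3 ] t 1.6 F [0.63 1.05 0.12] pos [0.5053 0.0775 0.3191] op 0.08568085966245995
```

```bash

python3 -m pendant '[{"grip":0,"dx":-0.3,"dy":0.1,"dz":2.5,"wx":0,"wy":0,"wz":0.3},{"grip":0,"dx":-0.3,"dy":0.1,"dz":5,"wx":0,"wy":0,"wz":0.3},{"grip":0,"dx":-0.3,"dy":0.1,"dz":7.5,"wx":0,"wy":0,"wz":0.3},{"grip":0,"dx":-0.3,"dy":0.1,"dz":10,"wx":0,"wy":0,"wz":0.3},{"grip":0,"dx":-0.3,"dy":0.1,"dz":11,"wx":0,"wy":0,"wz":0.3}]'
python3 d.py 0.505 0.0745 0.183
python3 - <<'E'
from h import *
s=snap('side'); a=cv2.resize(s['color'][150:290,240:400,::-1],None,fx=4,fy=4,interpolation=2); cv2.imwrite('pics/str.png',a)
E
```

```text
time_s: 2.02
tool_pos: [0.5032, 0.0754, 0.2057]
tcp_rot: [-0.001, 0.815, 0.579, -0.002]
force: [-0.4, -0.3, -0.6]
opening: 0.0854
finger_force: 0.0
d cm [-0.02  0.21  2.27] w deg [-0.28  0.1   0.14] t 2.0167 F [-0.42 -0.31 -0.57] pos [0.5032 0.0754 0.2057] op 0.08535066196512177
```

View pics/str.png

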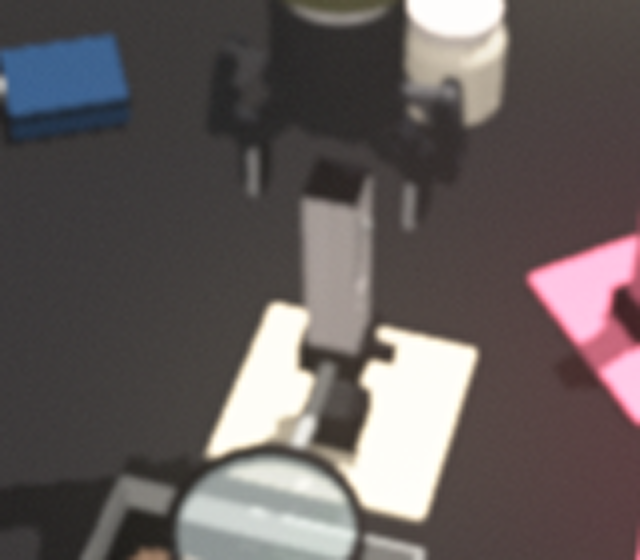

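The fingers straddle the tube and it is centred (pads at crop x 255 and 410, tube at 337). I lower, then close in steps.

```bash

python3 -m pendant '[{"grip":60,"dx":0,"dy":0.1,"dz":1,"wx":0,"wy":0,"wz":0},{"grip":90,"dx":0,"dy":0.1,"dz":2,"wx":0,"wy":0,"wz":0},{"grip":110,"dx":0,"dy":0.1,"dz":2.2,"wx":0,"wy":0,"wz":0},{"grip":110,"dx":0,"dy":0.1,"dz":2.2,"wx":0,"wy":0,"wz":0},{"grip":110,"dx":0,"dy":0.1,"dz":2.2,"wx":0,"wy":0,"wz":0}]' 30
python3 d.py 0.505 0.0745 0.183
```

```text
time_s: 2.48
tool_pos: [0.507, 0.0737, 0.1883]
tcp_rot: [0.0, 0.816, 0.578, 0.0]
force: [0.8, -0.0, -0.7]
opening: 0.0485
finger_force: 0.0
d cm [ 0.01 -0.21  0.53] w deg [ 0.05 -0.02  0.01] t 2.4833 F [ 0.77 -0.01 -0.65] pos [0.507  0.0737 0.1883] op 0.04846186580897756
```

```bash

python3 -m pendant '[{"grip":110,"dx":0,"dy":-0.1,"dz":0.4,"wx":0,"wy":0,"wz":0},{"grip":110,"dx":0,"dy":-0.1,"dz":0.4,"wx":0,"wy":0,"wz":0},{"grip":110,"dx":0,"dy":-0.1,"dz":0.4,"wx":0,"wy":0,"wz":0}]' 30
python3 d.py 0.505 0.0745 0.183
python3 -m pendant '[{"grip":110,"dx":0,"dy":0,"dz":0,"wx":0,"wy":0,"wz":0}]' 30
python3 d.py 0.505 0.0745 0.183
python3 - <<'E'
from h import *
s=snap('side'); a=cv2.resize(s['color'][160:260,270:380,::-1],None,fx=6,fy=6,interpolation=2); cv2.imwrite('pics/str2.png',a)
E
```

```text
time_s: 2.73
tool_pos: [0.5056, 0.0739, 0.1837]
tcp_rot: [0.0, 0.816, 0.578, 0.0]
force: [0.1, 0.0, -0.3]
opening: 0.0484
finger_force: 0.0
d cm [ 0.03 -0.08  0.07] w deg [ 0.01 -0.    0.  ] t 2.7333 F [ 0.06  0.04 -0.26] pos [0.5056 0.0739 0.1837] op 0.04842105285209517
time_s: 2.82
tool_pos: [0.5057, 0.0739, 0.1838]
tcp_rot: [0.0, 0.816, 0.578, 0.0]
force: [-0.2, 1.4, -0.0]
opening: 0.0487
finger_force: 0.0
d cm [ 0.03 -0.09  0.08] w deg [ 0.02 -0.01 -0.01] t 2.8167 F [-0.16  1.44 -0.04] pos [0.5057 0.0739 0.1838] op 0.04865231914738714
```

View pics/str2.png

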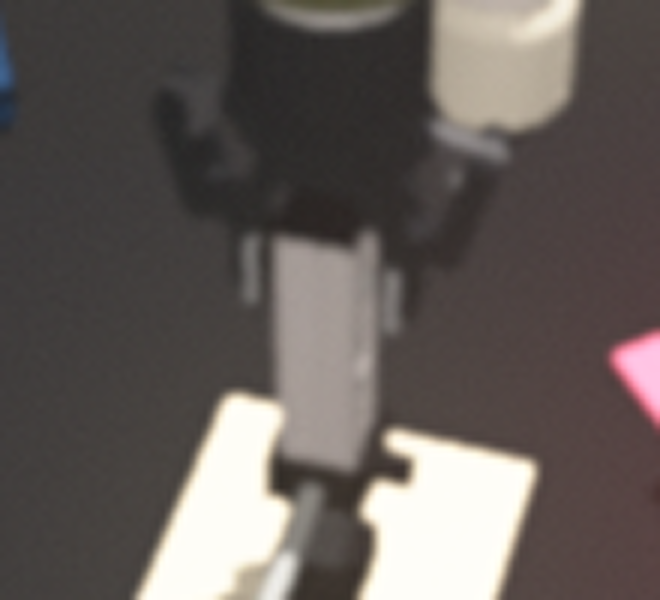

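The pads flank the tube near the top, with similar gaps on both sides (left x 255–275, right x 370–390). Closing now.

```bash

python3 -m pendant '[{"grip":130,"dx":0,"dy":0,"dz":0,"wx":0,"wy":0,"wz":0},{"grip":145,"dx":0,"dy":0,"dz":0,"wx":0,"wy":0,"wz":0},{"grip":160,"dx":0,"dy":0,"dz":0,"wx":0,"wy":0,"wz":0},{"grip":180,"dx":0,"dy":0,"dz":0,"wx":0,"wy":0,"wz":0},{"grip":200,"dx":0,"dy":0,"dz":0,"wx":0,"wy":0,"wz":0}]' 30
python3 -m pendant '[{"grip":200,"dx":0,"dy":0,"dz":0,"wx":0,"wy":0,"wz":0},{"grip":200,"dx":0,"dy":0,"dz":0,"wx":0,"wy":0,"wz":0},{"grip":200,"dx":0,"dy":0,"dz":0,"wx":0,"wy":0,"wz":0}]' 30
python3 d.py 0.505 0.0745 0.183
```

```text
time_s: 3.28
tool_pos: [0.5063, 0.0738, 0.1841]
tcp_rot: [0.001, 0.816, 0.578, 0.001]
force: [4.3, -1.3, 1.2]
opening: 0.0317
finger_force: 19.0
time_s: 3.53
tool_pos: [0.506, 0.0739, 0.1839]
tcp_rot: [0.0, 0.816, 0.578, 0.0]
force: [3.7, -1.1, 1.3]
opening: 0.0315
finger_force: 19.1
d cm [ 0.02 -0.11  0.09] w deg [ 0.05 -0.02  0.  ] t 3.5333 F [ 3.7  -1.05  1.26] pos [0.506  0.0739 0.1839] op 0.031470821611144506
```

```bash

python3 -m pendant '[{"grip":200,"dx":0,"dy":0,"dz":-0.1,"wx":0,"wy":0,"wz":0},{"grip":200,"dx":0,"dy":0,"dz":-0.2,"wx":0,"wy":0,"wz":0},{"grip":200,"dx":0,"dy":0,"dz":-0.2,"wx":0,"wy":0,"wz":0}]' 30
python3 -m pendant '[{"grip":200,"dx":0,"dy":0,"dz":-0.1,"wx":0,"wy":0,"wz":0},{"grip":200,"dx":0,"dy":0,"dz":-0.2,"wx":0,"wy":0,"wz":0},{"grip":200,"dx":0,"dy":0,"dz":-0.2,"wx":0,"wy":0,"wz":0}]' 30
```

```text
time_s: 3.78
tool_pos: [0.5054, 0.074, 0.1854]
tcp_rot: [-0.0, 0.816, 0.578, -0.0]
force: [3.4, -1.0, 0.3]
opening: 0.0318
finger_force: 19.0
time_s: 4.03
tool_pos: [0.5048, 0.0739, 0.1868]
tcp_rot: [-0.001, 0.816, 0.578, -0.001]
force: [1.8, -0.6, -4.0]
opening: 0.0315
finger_force: 19.3
```

```bash

python3 -m pendant '[{"grip":200,"dx":0,"dy":0,"dz":-0.1,"wx":0,"wy":0,"wz":0},{"grip":200,"dx":0,"dy":0,"dz":-0.2,"wx":0,"wy":0,"wz":0},{"grip":200,"dx":0,"dy":0,"dz":-0.2,"wx":0,"wy":0,"wz":0}]' 30
python3 -m pendant '[{"grip":200,"dx":0,"dy":0,"dz":-0.1,"wx":0,"wy":0,"wz":0},{"grip":200,"dx":0,"dy":0,"dz":-0.2,"wx":0,"wy":0,"wz":0},{"grip":200,"dx":0,"dy":0,"dz":-0.2,"wx":0,"wy":0,"wz":0}]' 30
```

```text
time_s: 4.28
tool_pos: [0.5048, 0.0739, 0.1891]
tcp_rot: [-0.001, 0.816, 0.578, -0.001]
force: [-1.3, -0.8, -4.9]
opening: 0.0316
finger_force: 19.4
time_s: 4.53
tool_pos: [0.505, 0.074, 0.1912]
tcp_rot: [-0.0, 0.816, 0.578, -0.001]
force: [-2.7, -1.0, -6.1]
opening: 0.0318
finger_force: 19.9
```

```bash

python3 -m pendant '[{"grip":200,"dx":0,"dy":0,"dz":-0.1,"wx":0,"wy":0,"wz":0},{"grip":200,"dx":0,"dy":0,"dz":-0.2,"wx":0,"wy":0,"wz":0},{"grip":200,"dx":0,"dy":0,"dz":-0.2,"wx":0,"wy":0,"wz":0}]' 30
python3 -m pendant '[{"grip":200,"dx":0,"dy":0,"dz":-0.1,"wx":0,"wy":0,"wz":0},{"grip":200,"dx":0,"dy":0,"dz":-0.2,"wx":0,"wy":0,"wz":0},{"grip":200,"dx":0,"dy":0,"dz":-0.2,"wx":0,"wy":0,"wz":0}]' 30
cat > c.py <<'E'
from h import *
s=snap('side')
def med(u0,u1,v0,v1):
    v,u=np.mgrid[v0:v1,u0:u1]; return np.c_[u.ravel(),v.ravel()]
# collar/boom/lens: rim = depth blob above pan near (307,282)
uv=med(270,350,240,320); W=pts(s,uv); k=(np.hypot(W[:,0]-.455,W[:,1]+.067)<.075)&(W[:,2]>.06)&(W[:,2]<.22)
print('lens z',np.median(W[k][:,2]),W[k].mean(0),k.sum())
uv=med(295,360,225,280); W=pts(s,uv); k=(W[:,2]>.004)&(W[:,2]<.014)&(np.hypot(W[:,0]-.51,W[:,1]-.09)<.12)
c=s['color'][uv[:,1],uv[:,0]]; k=(c.min(1)>170)&(W[:,2]<.03); print('foot z',np.median(W[k][:,2]),k.sum(),W[k].mean(0))
E
python3 c.py
```

```text
time_s: 4.78
tool_pos: [0.5052, 0.074, 0.1932]
tcp_rot: [-0.0, 0.816, 0.578, -0.0]
force: [-2.1, -0.3, -9.6]
opening: 0.0321
finger_force: 23.7
time_s: 5.03
tool_pos: [0.5058, 0.074, 0.1963]
tcp_rot: [0.0, 0.816, 0.578, 0.0]
force: [-3.2, -1.2, -4.6]
opening: 0.0321
finger_force: 24.4
lens z 0.10515632440632205 [ 0.45750924 -0.06746087  0.10537481] 1870
foot z 0.009877935834031515 1400 [0.52560417 0.09290352 0.00976028]
```

The force peaked at 9.6 N and fell to 4.6 N, so the cone is under the wall. I slide faster up to about 30 mm, then creep.

```bash

python3 -m pendant '[{"grip":200,"dx":0,"dy":0,"dz":-0.4,"wx":0,"wy":0,"wz":0},{"grip":200,"dx":0,"dy":0,"dz":-0.8,"wx":0,"wy":0,"wz":0},{"grip":200,"dx":0,"dy":0,"dz":-1.2,"wx":0,"wy":0,"wz":0},{"grip":200,"dx":0,"dy":0,"dz":-1.6,"wx":0,"wy":0,"wz":0},{"grip":200,"dx":0,"dy":0,"dz":-1.6,"wx":0,"wy":0,"wz":0}]' 30
python3 -m pendant '[{"grip":200,"dx":0,"dy":0,"dz":-0.1,"wx":0,"wy":0,"wz":0},{"grip":200,"dx":0,"dy":0,"dz":-0.2,"wx":0,"wy":0,"wz":0},{"grip":200,"dx":0,"dy":0,"dz":-0.2,"wx":0,"wy":0,"wz":0}]' 30
python3 c.py
```

```text
time_s: 5.5
tool_pos: [0.5061, 0.074, 0.213]
tcp_rot: [0.0, 0.816, 0.578, 0.001]
force: [-2.4, -0.7, -2.4]
opening: 0.0313
finger_force: 24.5
time_s: 5.75
tool_pos: [0.506, 0.0739, 0.214]
tcp_rot: [0.0, 0.816, 0.578, 0.0]
force: [0.4, -0.9, -3.1]
opening: 0.032
finger_force: 24.4
lens z 0.12285321340561628 [ 0.45778439 -0.06739431  0.12305894] 1908
foot z 0.009859842357883508 1329 [0.53129872 0.09595203 0.00976172]
```

```bash
cat > g.py <<'E'
import sys; from cell import robot
s=robot.get_state(); print('z',round(s['tool_pos'][2],4),'fz',round(s['force'][2],1)); sys.exit(s['force'][2]<-6.5)
E
python3 -m pendant '[{"grip":200,"dx":0,"dy":0,"dz":-0.2,"wx":0,"wy":0,"wz":0},{"grip":200,"dx":0,"dy":0,"dz":-0.4,"wx":0,"wy":0,"wz":0},{"grip":200,"dx":0,"dy":0,"dz":-0.4,"wx":0,"wy":0,"wz":0}]' 30 >/dev/null; python3 g.py &&
python3 -m pendant '[{"grip":200,"dx":0,"dy":0,"dz":-0.2,"wx":0,"wy":0,"wz":0},{"grip":200,"dx":0,"dy":0,"dz":-0.2,"wx":0,"wy":0,"wz":0}]' 30 >/dev/null && python3 g.py &&
python3 -m pendant '[{"grip":200,"dx":0,"dy":0,"dz":-0.2,"wx":0,"wy":0,"wz":0},{"grip":200,"dx":0,"dy":0,"dz":-0.2,"wx":0,"wy":0,"wz":0}]' 30 >/dev/null && python3 g.py &&
python3 -m pendant '[{"grip":200,"dx":0,"dy":0,"dz":-0.2,"wx":0,"wy":0,"wz":0},{"grip":200,"dx":0,"dy":0,"dz":-0.2,"wx":0,"wy":0,"wz":0}]' 30 >/dev/null && python3 g.py &&
python3 -m pendant '[{"grip":200,"dx":0,"dy":0,"dz":-0.2,"wx":0,"wy":0,"wz":0},{"grip":200,"dx":0,"dy":0,"dz":-0.2,"wx":0,"wy":0,"wz":0}]' 30 >/dev/null && python3 g.py
```

```text
z 0.2182 fz -3.2False
```

```bash
sed -i "s/sys.exit(\(.*\))$/sys.exit(int(\1))/" g.py
python3 -m pendant '[{"grip":200,"dx":0,"dy":0,"dz":-0.2,"wx":0,"wy":0,"wz":0},{"grip":200,"dx":0,"dy":0,"dz":-0.2,"wx":0,"wy":0,"wz":0}]' 30 >/dev/null && python3 g.py &&
python3 -m pendant '[{"grip":200,"dx":0,"dy":0,"dz":-0.2,"wx":0,"wy":0,"wz":0},{"grip":200,"dx":0,"dy":0,"dz":-0.2,"wx":0,"wy":0,"wz":0}]' 30 >/dev/null && python3 g.py &&
python3 -m pendant '[{"grip":200,"dx":0,"dy":0,"dz":-0.2,"wx":0,"wy":0,"wz":0},{"grip":200,"dx":0,"dy":0,"dz":-0.2,"wx":0,"wy":0,"wz":0}]' 30 >/dev/null && python3 g.py &&
python3 -m pendant '[{"grip":200,"dx":0,"dy":0,"dz":-0.2,"wx":0,"wy":0,"wz":0},{"grip":200,"dx":0,"dy":0,"dz":-0.2,"wx":0,"wy":0,"wz":0}]' 30 >/dev/null && python3 g.py
```

```text
z 0.2201 fz -2.0
z 0.222 fz -4.1
z 0.224 fz -3.7
z 0.2259 fz -2.9
```

```bash

python3 -m pendant '[{"grip":200,"dx":0,"dy":0,"dz":-0.15,"wx":0,"wy":0,"wz":0},{"grip":200,"dx":0,"dy":0,"dz":-0.15,"wx":0,"wy":0,"wz":0}]' 30 >/dev/null && python3 g.py &&
python3 -m pendant '[{"grip":200,"dx":0,"dy":0,"dz":-0.15,"wx":0,"wy":0,"wz":0},{"grip":200,"dx":0,"dy":0,"dz":-0.15,"wx":0,"wy":0,"wz":0}]' 30 >/dev/null && python3 g.py &&
python3 -m pendant '[{"grip":200,"dx":0,"dy":0,"dz":-0.15,"wx":0,"wy":0,"wz":0},{"grip":200,"dx":0,"dy":0,"dz":-0.15,"wx":0,"wy":0,"wz":0}]' 30 >/dev/null && python3 g.py &&
python3 -m pendant '[{"grip":200,"dx":0,"dy":0,"dz":-0.15,"wx":0,"wy":0,"wz":0},{"grip":200,"dx":0,"dy":0,"dz":-0.15,"wx":0,"wy":0,"wz":0}]' 30 >/dev/null && python3 g.py
```

```text
z 0.2273 fz -3.0
z 0.2288 fz -3.5
z 0.2306 fz -0.4
z 0.2323 fz 1.7
```

```bash
python3 c.py
```

```text
lens z 0.1411590202237435 [ 0.45741878 -0.06743021  0.14142473] 1944
foot z 0.009957588505652537 1248 [0.53641338 0.09838249 0.00977002]
```

The upward push has begun, which is the cone entering the lower hole. I go on in 1 mm steps.

```bash

python3 -m pendant '[{"grip":200,"dx":0,"dy":0,"dz":-0.1,"wx":0,"wy":0,"wz":0},{"grip":200,"dx":0,"dy":0,"dz":-0.1,"wx":0,"wy":0,"wz":0}]' 30 >/dev/null && python3 g.py &&
python3 -m pendant '[{"grip":200,"dx":0,"dy":0,"dz":-0.1,"wx":0,"wy":0,"wz":0},{"grip":200,"dx":0,"dy":0,"dz":-0.1,"wx":0,"wy":0,"wz":0}]' 30 >/dev/null && python3 g.py
```

```text
z 0.2329 fz 1.2
z 0.2337 fz -0.1
```

```bash

python3 -m pendant '[{"grip":200,"dx":0,"dy":0,"dz":-0.1,"wx":0,"wy":0,"wz":0},{"grip":200,"dx":0,"dy":0,"dz":-0.1,"wx":0,"wy":0,"wz":0}]' 30 >/dev/null && python3 g.py &&
python3 -m pendant '[{"grip":200,"dx":0,"dy":0,"dz":-0.1,"wx":0,"wy":0,"wz":0},{"grip":200,"dx":0,"dy":0,"dz":-0.1,"wx":0,"wy":0,"wz":0}]' 30 >/dev/null && python3 g.py
```

```text
z 0.2342 fz -4.2
z 0.2353 fz -4.2
```

```bash
python3 c.py; python3 g.py
python3 - <<'E'
from h import *
s=load('side'); a=cv2.resize(s['color'][150:270,270:390,::-1],None,fx=5,fy=5,interpolation=2); cv2.imwrite('pics/catch.png',a)
E
```

```text
lens z 0.14394999099860606 [ 0.45732871 -0.06742693  0.14427342] 1946
foot z 0.009862554963273817 1239 [0.53683441 0.09872916 0.00965306]
z 0.2353 fz -4.1
```

View pics/catch.png

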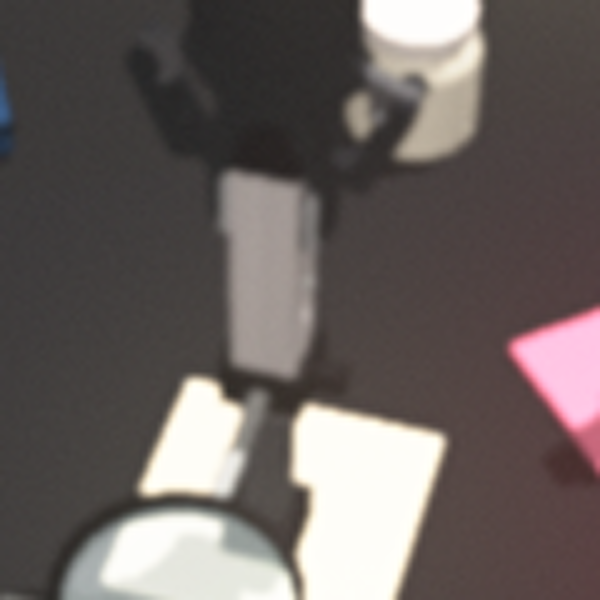

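The foot is flat and the lens has risen with the gripper. The button isn't resolved against the tube's edge near (310,290). Force is back at about the tube's weight, so either the button is out and within its play, or the cone is past. I creep on to feel the stop.

```bash

python3 -m pendant '[{"grip":200,"dx":0,"dy":0,"dz":-0.1,"wx":0,"wy":0,"wz":0},{"grip":200,"dx":0,"dy":0,"dz":-0.1,"wx":0,"wy":0,"wz":0}]' 30 >/dev/null && python3 g.py
```

```text
z 0.2362 fz -6.5
```

```bash

python3 -m pendant '[{"grip":200,"dx":0,"dy":0,"dz":-0.05,"wx":0,"wy":0,"wz":0},{"grip":200,"dx":0,"dy":0,"dz":-0.05,"wx":0,"wy":0,"wz":0}]' 30 >/dev/null ; python3 g.py
```

```text
z 0.2364 fz -8.7
```

The force climbs while the height stalls: the button has caught. I lower 2–3 mm to hang the tube on the button; the weight should come off the wrist.

```bash

python3 -m pendant '[{"grip":200,"dx":0,"dy":0,"dz":0.1,"wx":0,"wy":0,"wz":0},{"grip":200,"dx":0,"dy":0,"dz":0.1,"wx":0,"wy":0,"wz":0}]' 30 >/dev/null ; python3 g.py;
python3 -m pendant '[{"grip":200,"dx":0,"dy":0,"dz":0.1,"wx":0,"wy":0,"wz":0},{"grip":200,"dx":0,"dy":0,"dz":0.1,"wx":0,"wy":0,"wz":0}]' 30 >/dev/null ; python3 g.py;
python3 -m pendant '[{"grip":200,"dx":0,"dy":0,"dz":0.1,"wx":0,"wy":0,"wz":0},{"grip":200,"dx":0,"dy":0,"dz":0.1,"wx":0,"wy":0,"wz":0}]' 30 >/dev/null ; python3 g.py
```

```text
z 0.2361 fz -4.0
z 0.2352 fz -3.8
z 0.2341 fz -3.8
```

```bash

python3 -m pendant '[{"grip":200,"dx":0,"dy":0,"dz":0.1,"wx":0,"wy":0,"wz":0},{"grip":200,"dx":0,"dy":0,"dz":0.1,"wx":0,"wy":0,"wz":0}]' 30 >/dev/null ; python3 g.py
```

```text
z 0.2336 fz 0.9
```

The button now bears the weight from below, with about 2.4 mm of play, as expected for a 10 mm button in a 12 mm hole. I open and withdraw upwards.

```bash

python3 -m pendant '[{"grip":150,"dx":0,"dy":0,"dz":0,"wx":0,"wy":0,"wz":0},{"grip":110,"dx":0,"dy":0,"dz":0,"wx":0,"wy":0,"wz":0},{"grip":60,"dx":0,"dy":0,"dz":0,"wx":0,"wy":0,"wz":0},{"grip":0,"dx":0,"dy":0,"dz":0,"wx":0,"wy":0,"wz":0},{"grip":0,"dx":0,"dy":0,"dz":0,"wx":0,"wy":0,"wz":0}]' 30
python3 -m pendant '[{"grip":0,"dx":0,"dy":0,"dz":0,"wx":0,"wy":0,"wz":0},{"grip":0,"dx":0,"dy":0,"dz":0,"wx":0,"wy":0,"wz":0},{"grip":0,"dx":0,"dy":0,"dz":0,"wx":0,"wy":0,"wz":0}]' 30
python3 c.py
```

```text
time_s: 9.57
tool_pos: [0.5059, 0.074, 0.2333]
tcp_rot: [0.0, 0.816, 0.578, 0.0]
force: [0.2, 0.6, 0.5]
opening: 0.0814
finger_force: 0.0
time_s: 9.82
tool_pos: [0.5056, 0.074, 0.233]
tcp_rot: [0.0, 0.816, 0.578, 0.0]
force: [0.2, 0.3, -0.6]
opening: 0.0853
finger_force: 0.0
lens z 0.1414627861360046 [ 0.45686726 -0.06707576  0.14176784] 1937
foot z 0.009883251642742064 1247 [0.53667914 0.09833145 0.00968873]
```

Released, and the lens stays up at 141 mm. Withdrawing.

```bash

python3 -m pendant '[{"grip":0,"dx":0,"dy":0,"dz":-2,"wx":0,"wy":0,"wz":0},{"grip":0,"dx":0,"dy":0,"dz":-4,"wx":0,"wy":0,"wz":0},{"grip":0,"dx":0,"dy":0,"dz":-7,"wx":0,"wy":0,"wz":0},{"grip":0,"dx":0,"dy":0,"dz":-10,"wx":0,"wy":0,"wz":0},{"grip":0,"dx":0,"dy":0,"dz":-12,"wx":0,"wy":0,"wz":0}]'
python3 -m pendant '[{"grip":0,"dx":0,"dy":0,"dz":0,"wx":0,"wy":0,"wz":0},{"grip":0,"dx":0,"dy":0,"dz":0,"wx":0,"wy":0,"wz":0},{"grip":0,"dx":0,"dy":0,"dz":0,"wx":0,"wy":0,"wz":0},{"grip":0,"dx":0,"dy":0,"dz":0,"wx":0,"wy":0,"wz":0}]'
python3 c.py
python3 - <<'E'
from h import *
s=load('side'); a=cv2.resize(s['color'][100:340,220:460,::-1],None,fx=2.4,fy=2.4,interpolation=2); cv2.imwrite('pics/end.png',a)
E
```

```text
time_s: 10.28
tool_pos: [0.506, 0.074, 0.3562]
tcp_rot: [0.001, 0.816, 0.578, 0.001]
force: [0.2, -0.1, 0.3]
opening: 0.0855
finger_force: 0.0
time_s: 10.62
tool_pos: [0.505, 0.074, 0.3514]
tcp_rot: [-0.001, 0.816, 0.578, -0.001]
force: [0.1, 0.0, 0.1]
opening: 0.0853
finger_force: 0.0
lens z 0.14162190041668277 [ 0.45688662 -0.06712619  0.14183668] 1941
foot z 0.009857089074590264 1245 [0.53674657 0.09826777 0.00965483]
```

View pics/end.png

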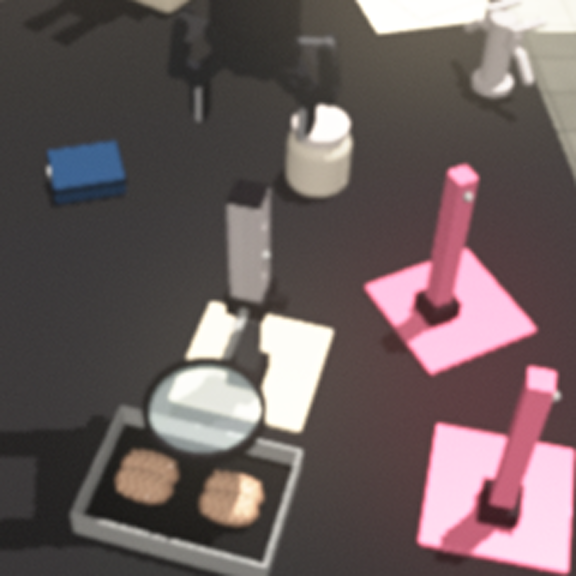

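The lens hangs raised at (205,408), clear of the pan. The button stands out at the lower hole (266,255), the foot is flat and the gripper is well clear.

```bash
python3 -c "
from cell import robot; print(robot.job_done())"
```

```text
the job is handed in; nothing more can be done
None
```

The tube now hangs on the snap button in its lower hole, about 50 mm higher than before; the foot still reads flat, the gripper is clear, and the job was handed in at about 10.7 s (no verdict came back).

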